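# Lay a tube in the V-blocks and clock the centring gauge to its mark

### The arm

A 6-joint arm with a two-finger parallel gripper is mounted at the origin on the work surface. World frame = base frame: x ahead of the robot, y to its left, z up, the work surface at z = 0. Lengths are in m, angles in rad, forces in N, time in s.
With the tool pointing down it reaches from about 0.225 to 0.875 m from the base axis. Payload 3.4 kg.
Tool frame: the origin (TCP) lies at the very end of the fingers, on their centre line; the grasp point (between the pads) lies 19 mm behind it; z points along the fingers, y is the line along which they close (so a half turn about z gives the same grasp; the last joint's range is limited). The gripper opens to 85 mm and grips with 20 to 120 N. Pads are 22 mm wide; open, the fingers measure 114 mm over their backs; the gripper's body (76 mm by 85 mm) begins 54 mm behind the grasp point. The pads swing forward as they close: fully open they stand 13 mm farther back than shut.
Start: joints at [1.041, 0.276, 1.505, -0, 1.361, -0.121], TCP at [0.229, 0.528, 0.231] pointing down, gripper open.
Joint ranges: [-2.89, 2.89], [-0.75, 2.08], [0.22, 2.7], [-1.18, 4.32], [0.11, 2.71], [-2.7, 2.7]. Speed limits (rad/s): [2.57, 2.57, 3.14, 3.14, 3.14, 3.14].

### API

Orientations are given as a unit quaternion [w, x, y, z].
In Python, from rig import get_state, optics, sign_off gives the robot as it stands.
- The arm moves only by the tool send_rows, never from a script. Its argument "increments" is a list of rows, each an object with "gripper": the gripper's target within -1 to 1 (shut at 1, half-way at 0, fully open at -1); "linear": the shift along the world's x, y, z in m, a list of three; "delta_rot": the turn, a rotation vector about the world's x, y, z in rad, a list of three. In form: [{"gripper": gripper, "linear": [dx, dy, dz], "delta_rot": [rx, ry, rz]}, ...]. A call has 1 to 8 rows; each row is the pose to reach, as a shift and turn from the pose commanded when the call began; what a row does not reach only later rows make up. A row lasts 1/10 s, in which the tool goes at most 50 mm and 8.59 degrees, less where a joint would pass 70% of its speed; a pose out of reach is approached as far as the arm can. A call with a gripper value outside its range is refused whole. The fingers move at their own pace and stop on an object; "newtons" is the grip in N (left out, the last holds). Time passes only in rows, so rows that repeat a pose let the fingers close. It gives the time, the measured TCP pose, the force, the opening and the grip force at its end, in the units of the state.
- get_state(): the state, without advancing time (a new reading comes with each control period).
- optics.get_image(name): name is "scene" or "top" or "wrist"; returns a dict with "pixels" (420x560x3 uint8, blue, green, red), "K" (3x3 intrinsics, pixels), "rvec" (rotation vector, rad) and "tvec" (3), from world to camera coordinates, as OpenCV has them; the wrist camera has in their place "T_tool_cam" (4x4, takes a point from camera to tool coordinates, whose origin is the TCP and whose axes are the flange's). Camera axes: x right, y down, z forward; pixel columns grow to the right and rows downward; lengths in m; the calibration is good to about 2 mm. A picture is of the moment at which its call begins: read the wrist's pose just before it. There is no depth.
- sign_off(): hands the job in; it is judged then, once.
The state is a dict: "clock": time; "qpos": joint angles; "qd": joint speeds; "effort": joint torques, N m; "position": TCP position; "ee_rot": TCP orientation; "contact_force": force on the tool from outside, world axes, zero at the start; "moment": the same for the moment, N m; "width": finger opening in m; "gripper_force": force on a finger pad.
Only numpy, scipy, OpenCV 4.12 (cv2) and the standard library are available. Lean on these libraries where they do the work, as an engineer would, in place of code of your own. Each camera call takes 0.05 s, during which the arm holds its last target. There are 200 camera calls.

### The job

Lay the standing aluminium tube on its side in the V-block cradle and let go of it. Then seat the yellow centring gauge's saddle squarely upright on top of the tube and rock it round the tube until its swinging pointer settles on the red marker. Finish still holding the gauge there, pressed to the tube with the pointer on the marker, so the spot can be punched; do not drop the tube or the gauge, and leave the red offcut, the tin and the hammer alone.

Things in the scene. Friction and masses are not known exactly. Their poses are not given: they have to be found in the camera images.
- cradle: Two steel V-blocks on a 160 x 100 mm base plate, fixed to the bench. Origin under its centre at bench height; x along the groove (at yaw 0 away from the robot), z up. Each block is 30 mm long (x), 72 mm wide, its top 60 mm above the bench, centred 35 mm either side of the origin.
- cradle_axis (a point): Point 70 mm above the cradle's origin, where the middle of the tube's axis lies once the tube is laid centrally in both blocks; axes as the cradle's. The tube may lie up to 30 mm off along the groove, either end first, and overhangs the blocks by 60 mm at each end.
- tube: Aluminium tube, 48 mm diameter, 220 mm long, 0.22 to 0.37 kg, blue plastic plugs flush in both ends (nothing fits inside). Starts standing upright. Origin at the centre of its lower end, z along its axis.
- tube_mid (a point): Middle of the tube, on its axis, 110 mm from either end; axes as the tube's.
- gauge: Centring gauge (angle finder), about 0.3 kg, 150 mm tall, starts standing on its saddle, dial face away from the robot. Origin at the underside centre, z up, x out of the dial face. Steel saddle: inverted 120 degree V, 48 mm wide (y), 32 mm deep (x). Above it a round yellow dial housing, 72 mm across, 29 mm thick, centre at z = 64 mm. On top a black upright grip.
- gauge_grip (a point): Middle of the black grip (24 mm along x, 22 mm along y, from z = 94 to 150 mm), at z = 126 mm in the gauge; axes as the gauge's.
- gauge_seat (a point): Point 13.9 mm below the gauge's underside centre: it lies on the tube's axis when the saddle straddles the tube, with the gauge's x along the tube (face either way). Rocking the gauge round the tube turns it about this point.
- pointer (a joint): Black weighted pointer on the dial: hangs free, its tip always swings back to straight up and settles in about a second. Rad relative to the housing, right-handed about the gauge's x: 0 when the gauge is upright, positive when the gauge's top leans to its own +y side.
- marker (a joint): Red marker on the dial's rim, stiff, already set between 0.24 and 0.60 rad (zero and sense as the pointer): it stands off the top towards the gauge's own -y side, so the gauge must lean by that angle towards its own +y side. The pointer is on the marker when both agree within 0.06 rad.
- pointer_tip (a point): Tip of the pointer, 25.5 mm from the dial axis; z along the pointer to its tip.
- marker_tip (a point): Inner end of the red marker, 27 mm from the dial axis; z outward along the marker.
- box_offcut: Bystander: red square-section offcut, 40 x 40 mm, 70 mm tall, loose. Origin under its centre.
- paste_tin: Bystander: tin, 64 mm diameter, 75 mm tall, loose. Origin under its centre.
- hammer: Bystander: hammer lying on the bench, loose, about 30 mm high. Origin on its underside.
Things that resemble listed ones, but are neither listed nor needed, are in the scene too. Of the things like the gauge, leave any that is pink or purple; of the rest the larger one is meant.

How it is judged:
On the way, in this order (a step that is already met when the one before it is completed fails the run):
1. the tube lies on its side in both V-blocks, let go and still (x of tube_mid in the frame of cradle between -0.03 and 0.03 m and y of tube_mid in the frame of cradle between -0.004 and 0.004 m and z of tube_mid in the frame of cradle between 0.065 and 0.075 m and angle between the z axis of tube and the x axis of cradle, either way round below 0.06 rad and contact force between the fingers and tube below 0.1 N and linear speed of tube below 0.03 m/s and contact force between tube and cradle above 1 N), for 0.2 s.
2. the held gauge sits squarely upright with its saddle on top of the tube (within 0.12 rad) (x of gauge_seat in the frame of tube between -0.004 and 0.004 m and y of gauge_seat in the frame of tube between -0.004 and 0.004 m and z of gauge_seat in the frame of tube between 0.01 and 0.21 m and angle between the x axis of gauge and the z axis of tube, either way round below 0.1 rad and contact force between gauge and tube above 0.5 N and angle between gauge's own z axis and vertical below 0.12 rad and contact force between the fingers and gauge above 1 N), for 0.1 s.
At the end, for the whole second after the job is handed in: Tube in the cradle (middle within 30 mm along the groove, 4 mm and 0.06 rad across), untouched by the fingers; gauge held still, seated on the tube alone (within 4 mm and 0.10 rad, over 0.5 N); pointer at rest within 0.06 rad of the red marker (x of tube_mid in the frame of cradle between -0.03 and 0.03 m and y of tube_mid in the frame of cradle between -0.004 and 0.004 m and z of tube_mid in the frame of cradle between 0.065 and 0.075 m and angle between the z axis of tube and the x axis of cradle, either way round below 0.06 rad and x of gauge_seat in the frame of tube between -0.004 and 0.004 m and y of gauge_seat in the frame of tube between -0.004 and 0.004 m and z of gauge_seat in the frame of tube between 0.01 and 0.21 m and angle between the x axis of gauge and the z axis of tube, either way round below 0.1 rad and contact force between gauge and tube above 0.5 N and angle between the z axis of pointer_tip and the z axis of marker_tip, either way round below 0.06 rad and velocity of joint pointer between -0.3 and 0.3 rad/s and contact force between the fingers and gauge above 1 N and contact force between the fingers and tube below 0.1 N and contact force between gauge and cradle below 0.1 N and linear speed of gauge below 0.02 m/s); the arm keeps its last pose, push and grip.
It fails at once if the tube or the gauge is dropped (moving fast while not held) ((linear speed of tube above 0.9 m/s and contact force between the fingers and tube below 0.5 N) or (linear speed of gauge above 0.9 m/s and contact force between the fingers and gauge below 0.5 N)).
It fails at once if the gauge is knocked over (angle between gauge's own z axis and vertical above 1.2 rad).
It fails at once if a bystander is disturbed (moved over 30 mm) (distance of any of box_offcut, paste_tin, hammer from where it was at the start of the episode above 0.03 m).
It also fails if it takes over 69 s, if anything falls off the work surface, if the arm or the gripper's body presses on something with over 40 N, if the wrist force passes 120 N, or if a joint passes its speed limit or range.

## Working session

There is one attempt and no reset: what is moved stays moved. The work goes in short steps, Python scripts to look and compute and a tool call to move; the robot and the scene stay as the last step left them, time stands still between calls to the robot, and variables do not carry over. Pictures are saved under pics/ and viewed, at most 10 in all, crops included, and the job is handed in when it is done.

Besides the shell and the picture viewer there is one more tool, called after ">>>" as name(argument=value, ...), one argument or row to a line, values as JSON. send_rows: Moves the arm, as the interface text tells. Its arguments: {"type":"object","properties":{"increments":{"type":"array"},"newtons":{"type":"number"}},"required":["increments"]}

```bash
mkdir -p pics; ls
cat > h.py <<'E'
import numpy as np, cv2
from rig import get_state, optics, sign_off
def snap(n,f=None):
    d=optics.get_image(n); 
    if f: cv2.imwrite('pics/'+f,d['pixels'])
    np.save('pics/'+n+'.npy',d,allow_pickle=True); return d
def load(n): return np.load('pics/'+n+'.npy',allow_pickle=True).item()
def ray(d,u,v):
    R=cv2.Rodrigues(np.array(d['rvec'],float))[0]; t=np.array(d['tvec'],float).ravel()
    return -R.T@t, R.T@np.linalg.inv(d['K'])@[u,v,1]
def atz(d,u,v,z):
    c,r=ray(d,u,v); return c+r*(z-c[2])/r[2]
def proj(d,P):
    return cv2.projectPoints(np.array(P,float).reshape(-1,3),np.array(d['rvec'],float),np.array(d['tvec'],float),np.array(d['K'],float),None)[0].reshape(-1,2)
E
python3 - <<'E'
from h import *
a=snap('scene','scene0.png');b=snap('top','top0.png')
for d in(a,b): print(np.round(ray(d,280,210),3),d['K'][0][0])
print(get_state())
E
```

```text
pics
[[ 1.251 -0.703  0.886]
 [-0.504  0.594 -0.628]] 453.7662733435166
[[ 3.560e-01  2.600e-02  1.265e+00]
 [ 2.120e-01  1.000e-03 -9.770e-01]] 447.77660014069806
{'clock': 0.1, 'qpos': array([ 1.04101469e+00,  2.76535624e-01,  1.50602188e+00, -5.29277716e-07,
        1.36075477e+00, -1.20992782e-01]), 'qd': array([ 0.00081055, -0.00199723, -0.00259543,  0.00111489, -0.00145544,
       -0.00093462]), 'effort': array([ 9.41254984e-04, -4.17699766e+01, -2.46407264e+01, -2.33681512e-04,
        5.73613273e-03, -2.38026848e-05]), 'position': array([0.22830954, 0.52718863, 0.23051792]), 'ee_rot': array([-2.74615875e-04,  2.02974100e-01,  9.79183729e-01, -8.14778024e-04]), 'contact_force': array([-0.46562071,  0.1014379 , -0.54449752]), 'moment': array([-0.01428689, -0.01206591,  0.00771024]), 'gripper_force': 0.0, 'width': 0.08546101052618538}
```

View pics/scene0.png

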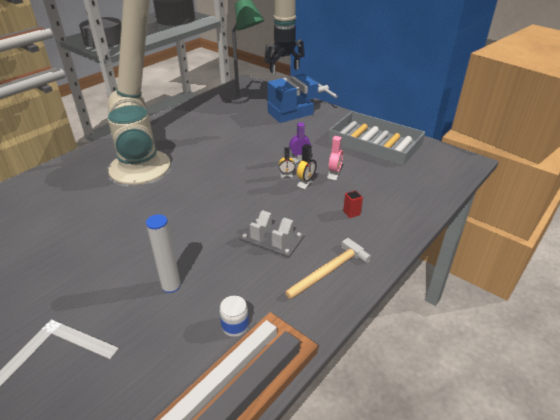

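View pics/top0.png

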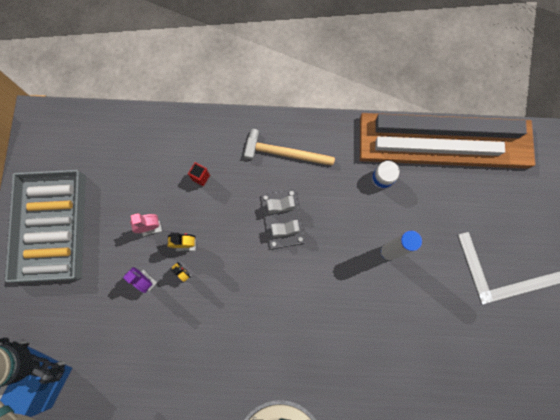

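Gauge candidates in the top view are the larger yellow one at (181,242), the small yellow one at (180,271), pink at (145,222) and purple at (138,281). I choose the one at (181,242) and check it in a close crop.

Run:
```python
from h import *
t=load('top');s=load('scene')
def crop(d,u,v,w,h,k): return cv2.resize(d['pixels'][v:v+h,u:u+w],None,fx=k,fy=k,interpolation=cv2.INTER_CUBIC)
A=crop(t,150,220,80,60,5);B=crop(t,250,182,80,80,5)[:300*2]
C=crop(s,265,130,80,60,5);D=crop(s,232,200,80,60,5)
im=np.vstack([np.hstack([A,B[:300]]),np.hstack([C,D])]);cv2.imwrite('pics/c1.png',im)
print('tube top',atz(t,411,241,.22))
print('gauge top',atz(t,176,241,.15),'small',atz(t,178,270,.12))
for n,d,pts in(('tin',t,[(386,173,.075)]),('off',t,[(199,172,.07)]),('ham',t,[(250,145,.02),(333,160,.02)])):
  print(n,[np.round(atz(d,*p),3) for p in pts])
```

```text
tube top [ 0.52247929 -0.28452499  0.22      ]
gauge top [0.50621732 0.28396526 0.15      ] small [0.43640555 0.278881   0.12      ]
tin [array([ 0.733, -0.262,  0.075])]
off [array([0.713, 0.257, 0.07 ])]
ham [array([0.817, 0.124, 0.02 ]), array([ 0.782, -0.121,  0.02 ])]
```

View pics/c1.png

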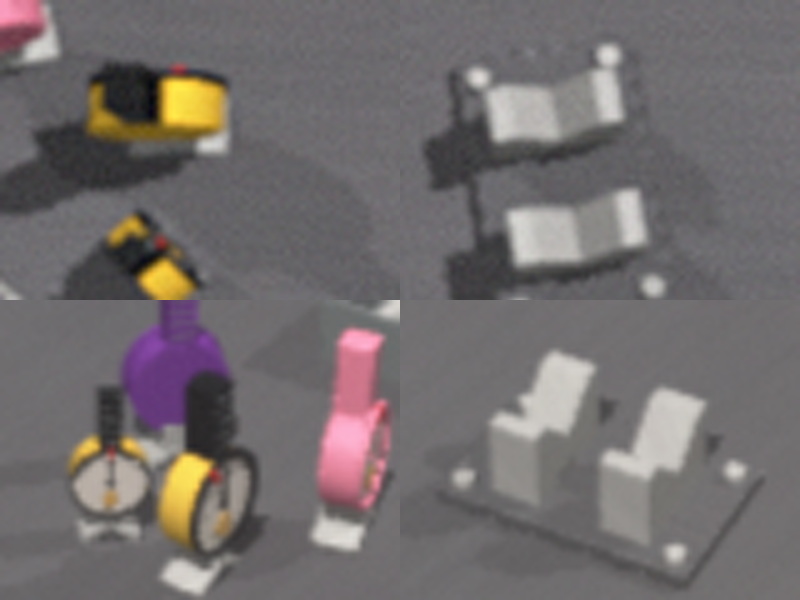

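The larger yellow gauge is confirmed. Its dial faces roughly +x, and its red marker is left of the pointer. The cradle's blocks are clear at crop (485–648, 70–268). Next I fit the cradle and get the wrist camera geometry.

Run:
```python
from h import *
from scipy.optimize import least_squares
t=load('top');s=load('scene')
U=np.array([(485,88),(493,145),(627,122),(612,70),(507,210),(515,268),(648,245),(638,188)],float)
U=(U-[400,0])/5+[250,182]
L=[(50,36),(20,36),(20,-36),(50,-36),(-20,36),(-50,36),(-50,-36),(-20,-36)]
def W(p,l,z):
  c,q=np.cos(p[2]),np.sin(p[2]); return [[p[0]+(c*a-q*b)/1e3,p[1]+(q*a+c*b)/1e3,z] for a,b in l]
r=least_squares(lambda p:(proj(t,W(p,L,.06))-U).ravel(),[.57,0,0]); print('top',r.x,np.round(r.fun,1))
# scene: plate corners: right, bottom, left ; z~.008
S=np.array([(763,478),(687,585),(440,492)],float); S=(S-[400,300])/5+[232,200]
print(np.round([atz(s,*u,.008) for u in S],3)); print(np.round(W(r.x,[(80,-50),(80,50),(-80,50),(-80,-50)],.008),3))
print(np.round(proj(s,W(r.x,[(80,-50),(80,50),(-80,50),(-80,-50)],.008)),1),S)
# gauge
print('grip',atz(t,150+127/5,220+92/5,.15)); print('tube scene top',atz(s,158,222,.22))
w=snap('wrist','w0.png');print(np.round(w['T_tool_cam'],3),w['K'])
```

```text
top [0.60294708 0.01759244 0.21841747] [ 0.2  0.4  0.4 -0.5 -0.7 -0.3  0.4 -0.3  0.   0.6  0.3 -0.3 -0.3 -0.2
 -0.3  0.6]
[[ 0.677  0.082  0.008]
 [ 0.698 -0.013  0.008]
 [ 0.543 -0.046  0.008]]
[[ 0.692 -0.014  0.008]
 [ 0.67   0.084  0.008]
 [ 0.514  0.049  0.008]
 [ 0.536 -0.049  0.008]]
[[287.4 256. ]
 [303.1 234.2]
 [255.1 217.8]
 [237.6 237.7]] [[304.6 235.6]
 [289.4 257. ]
 [240.  238.4]]
grip [0.5127135  0.28608697 0.15      ]
tube scene top [ 0.5325938  -0.28545691  0.22      ]
[[-0.001 -0.953 -0.302  0.078]
 [ 1.    -0.    -0.001  0.001]
 [ 0.001 -0.302  0.953 -0.143]
 [ 0.     0.     0.     1.   ]] [[362.90122257   0.         280.90653374]
 [  0.         362.90122257 214.91819332]
 [  0.           0.           1.        ]]
```

>>> send_rows(
  increments=[
    {"gripper": -1,"linear": [0.03,-0.02,0.03],"delta_rot": [0,0,-0.14]},
    {"gripper": -1,"linear": [0.06,-0.05,0.06],"delta_rot": [0,0,-0.28]},
    {"gripper": -1,"linear": [0.1,-0.08,0.08],"delta_rot": [0,0,-0.42]},
    {"gripper": -1,"linear": [0.14,-0.11,0.1],"delta_rot": [0,0,-0.56]},
    {"gripper": -1,"linear": [0.18,-0.14,0.1],"delta_rot": [0,0,-0.7]},
    {"gripper": -1,"linear": [0.22,-0.17,0.1],"delta_rot": [0,0,-0.84]},
    {"gripper": -1,"linear": [0.26,-0.2,0.1],"delta_rot": [0,0,-0.98]},
    {"gripper": -1,"linear": [0.29,-0.22,0.1],"delta_rot": [0,0,-1.12]},
  ],
)

```text
clock: 0.95
position: [0.5201, 0.3057, 0.3312]
ee_rot: [0.0, 0.695, 0.719, -0.0]
contact_force: [0.2, 0.4, 0.2]
width: 0.0855
gripper_force: 0.0
```

>>> send_rows(
  increments=[
    {"gripper": -1,"linear": [0.01,-0.01,0],"delta_rot": [0,0,-0.14]},
    {"gripper": -1,"linear": [0.03,-0.02,0],"delta_rot": [0,0,-0.28]},
    {"gripper": -1,"linear": [0.03,-0.02,0],"delta_rot": [0,0,-0.42]},
    {"gripper": -1,"linear": [0.03,-0.02,0],"delta_rot": [0,0,-0.56]},
    {"gripper": -1,"linear": [0.03,-0.02,0],"delta_rot": [0,0,-0.7]},
    {"gripper": -1,"linear": [0.03,-0.02,0],"delta_rot": [0,0,-0.84]},
    {"gripper": -1,"linear": [0.03,-0.02,0],"delta_rot": [0,0,-0.98]},
    {"gripper": -1,"linear": [0.03,-0.02,0],"delta_rot": [0,0,-1.12]},
  ],
)

```text
clock: 1.75
position: [0.5484, 0.2876, 0.3308]
ee_rot: [0.0, 0.971, 0.241, -0.001]
contact_force: [-0.9, 0.1, 0.2]
width: 0.0852
gripper_force: 0.0
```

>>> send_rows(
  increments=[
    {"gripper": -1,"linear": [0,0,0],"delta_rot": [0,0,-0.14]},
    {"gripper": -1,"linear": [0,0,0],"delta_rot": [0,0,-0.28]},
    {"gripper": -1,"linear": [0,0,0],"delta_rot": [0,0,-0.28]},
    {"gripper": -1,"linear": [0,0,0],"delta_rot": [0,0,-0.28]},
  ],
)

```text
clock: 2.15
position: [0.5485, 0.2876, 0.331]
ee_rot: [0.0, 0.994, 0.108, -0.0]
contact_force: [-0.2, 0.2, 0.0]
width: 0.0852
gripper_force: 0.0
```

```bash
cat >> h.py <<'E'
from scipy.spatial.transform import Rotation as Ro
def wsnap(f=None):
    s=get_state(); d=snap('wrist',f); q=s['ee_rot']
    T=np.eye(4);T[:3,:3]=Ro.from_quat([q[1],q[2],q[3],q[0]]).as_matrix();T[:3,3]=s['position']
    M=np.linalg.inv(T@np.array(d['T_tool_cam'])); d['rvec']=cv2.Rodrigues(M[:3,:3])[0];d['tvec']=M[:3,3];d['st']=s
    np.save('pics/'+(f or 'wl').replace('.png','')+'.npy',d,allow_pickle=True)
    print(s['clock'],np.round(s['position'],4),'R',np.round(T[:3,:3],3).tolist(),np.round(s['qpos'],2)); return d
E
python3 -c "
from h import *
wsnap('wg.png')"
```

```text
2.15 [0.5485 0.2876 0.331 ] R [[0.977, 0.214, -0.001], [0.214, -0.977, -0.0], [-0.001, 0.0, -1.0]] [ 0.37  0.31  1.21 -0.    1.62  1.73]
```

>>> send_rows(
  increments=[
    {"gripper": -1,"linear": [0.01,-0.04,0],"delta_rot": [0,0,0]},
    {"gripper": -1,"linear": [0.02,-0.09,0],"delta_rot": [0,0,0]},
    {"gripper": -1,"linear": [0.04,-0.14,0],"delta_rot": [0,0,0]},
    {"gripper": -1,"linear": [0.06,-0.19,0],"delta_rot": [0,0,0]},
    {"gripper": -1,"linear": [0.07,-0.24,0],"delta_rot": [0,0,0]},
    {"gripper": -1,"linear": [0.08,-0.27,0],"delta_rot": [0,0,0]},
    {"gripper": -1,"linear": [0.08,-0.27,0],"delta_rot": [0,0,0]},
    {"gripper": -1,"linear": [0.08,-0.27,0],"delta_rot": [0,0,0]},
  ],
)

```text
clock: 3.0
position: [0.6287, 0.0168, 0.3309]
ee_rot: [-0.0, 0.994, 0.106, -0.0]
contact_force: [-0.5, 1.1, 0.6]
width: 0.0855
gripper_force: 0.0
```

```bash
python3 -c "
from h import *
wsnap('wc.png')
a=cv2.imread('pics/wg.png');b=cv2.imread('pics/wc.png')
im=np.hstack([a[:,80:480],b[:,80:480]]);cv2.imwrite('pics/c2.png',im)"
```

```text
3.0 [0.6287 0.0168 0.3309] R [[0.978, 0.21, -0.001], [0.21, -0.978, 0.001], [-0.001, -0.001, -1.0]] [-0.08  0.33  1.19  0.    1.62  1.27]
```

View pics/c2.png

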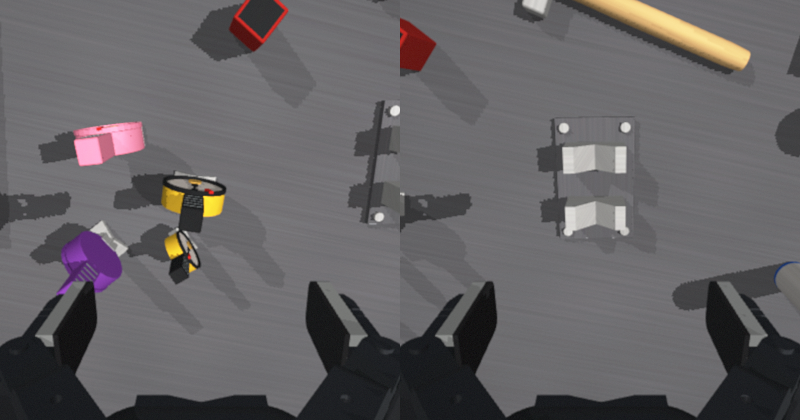

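The cradle sits centred at about (594,178) in the right panel, square to the tool, with the hammer well beyond it. In the left panel the gauge grip's top is at about (192,218), with the dial rim from (162,184) to (226,186) and the red marker at (210,191).

Run:
```python
from h import *
from scipy.optimize import least_squares
d=np.load('pics/wc.npy',allow_pickle=True).item()
P=np.array([(554,117),(636,117),(632,237),(558,240)],float)-[320,0]
B=np.array([(562,147),(627,147),(627,172),(563,174),(565,203),(626,203),(627,230),(565,232)],float)-[320,0]
LP=[(80,50),(80,-50),(-80,-50),(-80,50)]
L=[(50,36),(50,-36),(20,-36),(20,36),(-20,36),(-20,-36),(-50,-36),(-50,36)]
def W(p,l,z):
  c,q=np.cos(p[2]),np.sin(p[2]); return [[p[0]+(c*a-q*b)/1e3,p[1]+(q*a+c*b)/1e3,z] for a,b in l]
def F(p): return np.r_[(proj(d,W(p,LP,.008))-P).ravel(),(proj(d,W(p,L,.06))-B).ravel()]
r=least_squares(F,[.6,.017,.21],loss='soft_l1'); print(r.x); print(np.round(F(r.x).reshape(-1,2),1).tolist())
g=np.load('pics/wg.npy',allow_pickle=True).item()
print('grip top',atz(g,192+80,219,.15),'rim mid',[atz(g,u+80,v,.066) for u,v in((162,184),(226,186))])
im=g['pixels'][150:280,220:330].astype(int); 
# silhouettes
cv2.imwrite('pics/gc.png',cv2.resize(g['pixels'][165:265,230:330],None,fx=6,fy=6,interpolation=cv2.INTER_CUBIC))
```

```text
[0.604017   0.01949032 0.2172625 ]
[[0.6, 0.3], [-0.7, -0.2], [0.6, 0.3], [1.8, -2.3], [0.6, -0.1], [-0.6, -0.5], [-1.0, 0.8], [0.6, -0.8], [-0.2, 3.4], [-0.5, 3.1], [-1.9, -0.2], [0.7, -1.9]]
grip top [0.51766544 0.29001548 0.15      ] rim mid [array([0.52402936, 0.3285359 , 0.066     ]), array([0.53742207, 0.25618617, 0.066     ])]
```

>>> send_rows(
  increments=[
    {"gripper": -1,"linear": [-0.02,-0.03,0],"delta_rot": [0,0,-0.12]},
    {"gripper": -1,"linear": [-0.05,-0.06,0],"delta_rot": [0,0,-0.24]},
    {"gripper": -1,"linear": [-0.08,-0.09,0],"delta_rot": [0,0,-0.36]},
    {"gripper": -1,"linear": [-0.11,-0.12,0],"delta_rot": [0,0,-0.48]},
    {"gripper": -1,"linear": [-0.14,-0.15,0],"delta_rot": [0,0,-0.6]},
    {"gripper": -1,"linear": [-0.17,-0.18,0],"delta_rot": [0,0,-0.72]},
    {"gripper": -1,"linear": [-0.2,-0.21,0],"delta_rot": [0,0,-0.81]},
    {"gripper": -1,"linear": [-0.21,-0.23,0],"delta_rot": [0,0,-0.81]},
  ],
)

```text
clock: 3.85
position: [0.4162, -0.2118, 0.3321]
ee_rot: [0.0, 0.956, -0.294, 0.0]
contact_force: [0.7, -0.0, 0.5]
width: 0.0855
gripper_force: 0.0
```

>>> send_rows(
  increments=[
    {"gripper": -1,"linear": [0,0,0],"delta_rot": [-0.079,-0.115,0]},
    {"gripper": -1,"linear": [0,0,0],"delta_rot": [-0.158,-0.23,0]},
    {"gripper": -1,"linear": [0,0,0],"delta_rot": [-0.237,-0.345,0]},
    {"gripper": -1,"linear": [0,0,0],"delta_rot": [-0.316,-0.46,0]},
    {"gripper": -1,"linear": [0,0,0],"delta_rot": [-0.395,-0.575,0]},
    {"gripper": -1,"linear": [0,0,0],"delta_rot": [-0.395,-0.575,0]},
    {"gripper": -1,"linear": [0,0,0],"delta_rot": [-0.395,-0.575,0]},
  ],
)

```text
clock: 4.55
position: [0.4187, -0.2112, 0.3322]
ee_rot: [0.102, 0.899, -0.276, 0.326]
contact_force: [0.3, -0.4, 0.9]
width: 0.0856
gripper_force: 0.0
```

Run:
```python
from h import *
from scipy.optimize import least_squares
d=wsnap('wt.png')
D=[]
S=[np.load(f'pics/{n}.npy',allow_pickle=True).item()['st'] for n in('wg','wc','wt')]
S+= [dict(position=[0.22830954,0.52718863,0.23051792],qpos=[1.04101469,.276535624,1.50602188,0,1.36075477])]
def F(p):
  a,L1,L2,H,Lt=p;o=[]
  for s in S:
    q=s['qpos'];x,y,z=s['position'];r=np.sqrt(x*x+y*y-.069**2);A=q[1]+q[2];B=A+q[4]
    o+=[a+L1*np.sin(q[1])+L2*np.sin(A)+Lt*np.sin(B)-r,H+L1*np.cos(q[1])+L2*np.cos(A)+Lt*np.cos(B)-z]
  return np.r_[o, .01*a]
r=least_squares(F,[0,.4,.4,.2,.25]);print(np.round(r.x,4),np.round(r.fun,4))
```

```text
4.55 [ 0.4187 -0.2112  0.3322] R [[0.635, -0.562, 0.53], [-0.429, -0.827, -0.363], [0.642, 0.003, -0.767]] [-0.63 -0.28  2.02  0.03  0.71  1.52]
[-0.0172  0.6598  0.4274  0.0633  0.38  ] [-0.0046  0.0003 -0.0046  0.0002 -0.0007  0.0019  0.0098 -0.0023 -0.0002]
```

View pics/wt.png

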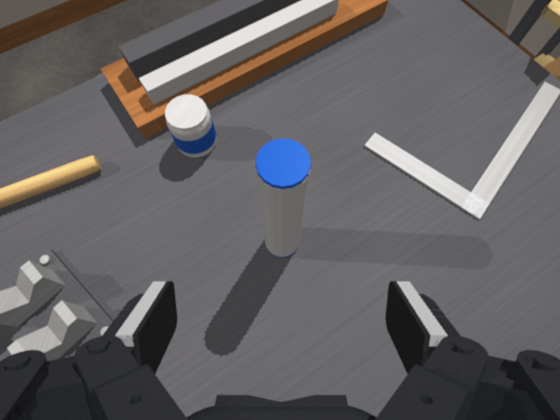

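The tube's blue cap centre is at (283,163), its base near (282,250), and the tin is at (189,125), clear behind it. Next I locate the tube and refine the kinematic model.

```bash
cat > k.py <<'E'
from h import *
from scipy.optimize import least_squares
S=[np.load(f'pics/{n}.npy',allow_pickle=True).item()['st'] for n in('wg','wc','wt')]
S+= [dict(position=[0.22830954,0.52718863,0.23051792],qpos=[1.04101469,.276535624,1.50602188,0,1.36075477])]
def fk(p,q2,q3,q5):
  L1,L2,e,H,Lt,_=p;A=q2+q3;B=A+q5
  return L1*np.sin(q2)+L2*np.sin(A)+e*np.cos(A)+Lt*np.sin(B),H+L1*np.cos(q2)+L2*np.cos(A)-e*np.sin(A)+Lt*np.cos(B)
def F(p):
  o=[]
  for s in S:
    q=s['qpos'];x,y,z=s['position'];c,t=np.cos(q[0]),np.sin(q[0]);a,b=fk(p,q[1],q[2],q[4])
    o+=[a-(c*x+t*y),b-z,(c*y-t*x)-p[5]]
  return np.array(o)
r=least_squares(lambda p:np.r_[F(p),1e-3*(p-[.42,.4,0,.25,.25,.069])],[.42,.4,0,.25,.25,.069]);P=r.x
def ik(rr,z,th):
  def G(q): a,b=fk(P,*q);return [a-rr,b-z,q[0]+q[1]+q[2]-(np.pi-th)]
  s=least_squares(G,[.3,1.4,1.3]);return np.round(s.x,2),np.round(s.cost,6)
E
python3 - <<'E'
from k import *
print(np.round(P,4),np.round(F(P),4))
d=np.load('pics/wt.npy',allow_pickle=True).item()
print('tube',atz(d,283,163,.22),atz(d,282,247,0))
for th in(.7,.9,1.1,1.3,1.57):
  for z in(.11,.15,.19): print(th,z,*ik(.585,z,th))
for th in(-.2,-.4,-.6,-.8,-.9): print(th,*ik(.6,.06,th),*ik(.6,.16,th),*ik(.66,.06,th))
E
```

```text
[0.6301 0.421  0.0604 0.1368 0.3649 0.0713] [-0.     -0.     -0.002   0.     -0.     -0.0017  0.     -0.      0.0056
 -0.      0.     -0.0019]
tube [ 0.52287186 -0.28407619  0.22      ] [ 0.51673424 -0.28066952  0.        ]
0.7 0.11 [ 0.21  2.25 -0.01] 0.0
0.7 0.15 [0.13 2.19 0.12] 0.0
0.7 0.19 [0.07 2.13 0.24] 0.0
0.9 0.11 [ 0.28  2.42 -0.46] 0.0
0.9 0.15 [ 0.17  2.36 -0.29] 0.0
0.9 0.19 [ 0.09  2.3  -0.14] 0.0
1.1 0.11 [ 0.46  2.59 -1.01] 0.0
1.1 0.15 [ 0.31  2.53 -0.81] 0.0
1.1 0.19 [ 0.19  2.47 -0.61] 0.0
1.3 0.11 [ 0.82  2.74 -1.72] 0.0
1.3 0.15 [ 0.61  2.69 -1.46] 0.0
1.3 0.19 [ 0.42  2.63 -1.21] 0.0
1.57 0.11 [ 1.37  2.83 -2.63] 0.0
1.57 0.15 [ 1.2   2.84 -2.47] 0.0
1.57 0.19 [ 0.98  2.81 -2.22] 0.0
-0.2 [0.55 1.52 1.27] 0.0 [0.47 1.39 1.48] 0.0 [0.63 1.36 1.35] 0.0
-0.4 [0.66 1.35 1.52] 0.0 [0.59 1.24 1.72] 0.0 [0.75 1.18 1.62] 0.0
-0.6 [0.78 1.2  1.76] 0.0 [0.71 1.09 1.94] 0.0 [0.87 1.   1.87] 0.0
-0.8 [0.9  1.05 1.99] 0.0 [0.83 0.96 2.15] 0.0 [1.   0.83 2.12] 0.0
-0.9 [0.96 0.99 2.09] 0.0 [0.88 0.9  2.25] 0.0 [1.06 0.74 2.24] 0.0
```

>>> send_rows(
  increments=[
    {"gripper": -1,"linear": [0.019,-0.013,-0.027],"delta_rot": [0,0,0]},
    {"gripper": -1,"linear": [0.042,-0.03,-0.058],"delta_rot": [0,0,0]},
    {"gripper": -1,"linear": [0.065,-0.046,-0.09],"delta_rot": [0,0,0]},
    {"gripper": -1,"linear": [0.087,-0.061,-0.12],"delta_rot": [0,0,0]},
    {"gripper": -1,"linear": [0.101,-0.071,-0.14],"delta_rot": [0,0,0]},
    {"gripper": -1,"linear": [0.113,-0.08,-0.157],"delta_rot": [0,0,0]},
    {"gripper": -1,"linear": [0.113,-0.08,-0.157],"delta_rot": [0,0,0]},
    {"gripper": -1,"linear": [0.113,-0.08,-0.157],"delta_rot": [0,0,0]},
  ],
)

```text
clock: 5.4
position: [0.5337, -0.2936, 0.1748]
ee_rot: [0.102, 0.898, -0.276, 0.326]
contact_force: [-0.1, 0.6, 0.1]
width: 0.0854
gripper_force: 0.0
```

```bash
python3 -c "
from h import *
wsnap('wt2.png')"
```

```text
5.4 [ 0.5337 -0.2936  0.1748] R [[0.634, -0.563, 0.53], [-0.43, -0.826, -0.364], [0.642, 0.003, -0.766]] [-0.63  0.12  2.11  0.08  0.21  1.47]
```

View pics/wt2.png

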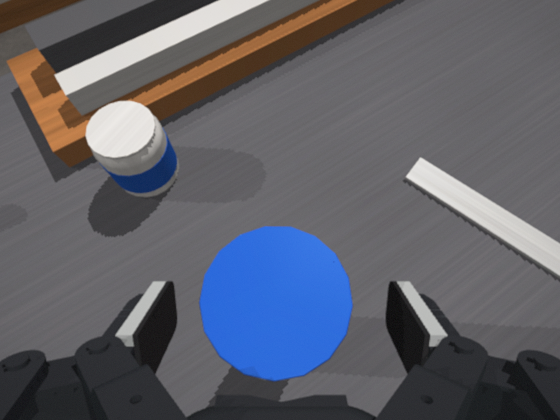

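The cap is centred at (276,302) between the fingers at (150,315) and (415,315), so I close.

>>> send_rows(
  increments=[
    {"gripper": 1,"linear": [0,0,0],"delta_rot": [0,0,0]},
    {"gripper": 1,"linear": [0,0,0],"delta_rot": [0,0,0]},
    {"gripper": 1,"linear": [0,0,0],"delta_rot": [0,0,0]},
    {"gripper": 1,"linear": [0,0,0],"delta_rot": [0,0,0]},
    {"gripper": 1,"linear": [0,0,0],"delta_rot": [0,0,0]},
    {"gripper": 1,"linear": [0,0,0],"delta_rot": [0,0,0]},
    {"gripper": 1,"linear": [0,0,0],"delta_rot": [0,0,0]},
    {"gripper": 1,"linear": [0,0,0],"delta_rot": [0,0,0]},
  ],
  newtons=115,
)

```text
clock: 6.25
position: [0.5326, -0.293, 0.1761]
ee_rot: [0.103, 0.898, -0.276, 0.328]
contact_force: [0.2, 1.8, 6.4]
width: 0.0456
gripper_force: 116.6
```

```bash
python3 -c "
from h import *
d=wsnap('wt3.png');np.set_printoptions(suppress=True)
hsv=cv2.cvtColor(d['pixels'],cv2.COLOR_BGR2HSV);m=((abs(hsv[...,0].astype(int)-110)<12)&(hsv[...,1]>150)&(hsv[...,2]>120)).astype(np.uint8)
m[:200]=0
c=max(cv2.findContours(m,0,1)[0],key=cv2.contourArea);e=cv2.fitEllipse(c);print(e,atz(d,*e[0],.22))"
```

```text
6.25 [ 0.5326 -0.293   0.1761] R [[0.632, -0.563, 0.532], [-0.429, -0.826, -0.366], [0.645, 0.003, -0.764]] [-0.63  0.12  2.12  0.08  0.2   1.47]
((281.4879455566406, 291.7821044921875), (147.11441040039062, 147.7651824951172), 162.47740173339844) [ 0.52334739 -0.28606886  0.22      ]
```

>>> send_rows(
  increments=[
    {"gripper": 1,"linear": [0,0,0.01],"delta_rot": [0,0,0]},
    {"gripper": 1,"linear": [0,0,0.03],"delta_rot": [0,0,0]},
    {"gripper": 1,"linear": [0,0,0.055],"delta_rot": [0,0,0]},
    {"gripper": 1,"linear": [0,0,0.08],"delta_rot": [0,0,0]},
    {"gripper": 1,"linear": [0,0,0.1],"delta_rot": [0,0,0]},
    {"gripper": 1,"linear": [0,0,0.12],"delta_rot": [0,0,0]},
    {"gripper": 1,"linear": [0,0,0.12],"delta_rot": [0,0,0]},
  ],
)

```text
clock: 7.0
position: [0.5322, -0.2929, 0.2968]
ee_rot: [0.103, 0.898, -0.276, 0.328]
contact_force: [-0.6, -1.3, -1.7]
width: 0.0456
gripper_force: 117.5
```

>>> send_rows(
  increments=[
    {"gripper": 1,"linear": [0,0,0],"delta_rot": [0.056,0.083,0]},
    {"gripper": 1,"linear": [0,0,0],"delta_rot": [0.113,0.165,0]},
    {"gripper": 1,"linear": [0,0,0],"delta_rot": [0.169,0.248,0]},
    {"gripper": 1,"linear": [0,0,0],"delta_rot": [0.225,0.33,0]},
    {"gripper": 1,"linear": [0,0,0],"delta_rot": [0.282,0.413,0]},
    {"gripper": 1,"linear": [0,0,0],"delta_rot": [0.338,0.496,0]},
    {"gripper": 1,"linear": [0,0,0],"delta_rot": [0.394,0.578,0]},
    {"gripper": 1,"linear": [0,0,0],"delta_rot": [0.45,0.661,0]},
  ],
)

```text
clock: 7.8
position: [0.5312, -0.2922, 0.2925]
ee_rot: [-0.015, 0.955, -0.293, -0.052]
contact_force: [-0.5, 0.5, -2.3]
width: 0.0454
gripper_force: 117.5
```

```bash
python3 -c "
from h import *
d=wsnap('wt4.png')
print(d['st']['width'],d['st']['contact_force'],d['st']['moment'])
hsv=cv2.cvtColor(d['pixels'],cv2.COLOR_BGR2HSV);m=((abs(hsv[...,0].astype(int)-110)<12)&(hsv[...,1]>150)&(hsv[...,2]>100)).astype(np.uint8)
m[:200]=0
c=max(cv2.findContours(m,0,1)[0],key=cv2.contourArea);e=cv2.fitEllipse(c);print(e)"
```

```text
7.8 [ 0.5312 -0.2922  0.2925] R [[0.823, -0.561, -0.091], [-0.558, -0.828, 0.059], [-0.108, 0.003, -0.994]] [-0.61  0.36  1.23 -0.    1.65  1.55]
0.04541903652338202 [-0.47691083  0.54078524 -2.34895894] [-0.15272259 -0.13281671 -0.00583494]
((281.367919921875, 292.0026550292969), (147.38121032714844, 147.94406127929688), 119.01140594482422)
```

>>> send_rows(
  increments=[
    {"gripper": 1,"linear": [0,0.02,0],"delta_rot": [0.053,0.079,0]},
    {"gripper": 1,"linear": [0,0.04,0],"delta_rot": [0.107,0.158,0]},
    {"gripper": 1,"linear": [0,0.06,0],"delta_rot": [0.16,0.237,0]},
    {"gripper": 1,"linear": [0,0.08,0],"delta_rot": [0.214,0.316,0]},
    {"gripper": 1,"linear": [0,0.1,0],"delta_rot": [0.267,0.394,0]},
    {"gripper": 1,"linear": [0,0.12,0],"delta_rot": [0.321,0.473,0]},
    {"gripper": 1,"linear": [0,0.14,0],"delta_rot": [0.374,0.552,0]},
    {"gripper": 1,"linear": [0,0.16,0],"delta_rot": [0.427,0.631,0]},
  ],
)

```text
clock: 8.65
position: [0.5319, -0.1317, 0.2923]
ee_rot: [-0.122, 0.868, -0.266, -0.402]
contact_force: [-0.1, 0.2, -2.7]
width: 0.0456
gripper_force: 117.9
```

>>> send_rows(
  increments=[
    {"gripper": 1,"linear": [0.02,0.02,0],"delta_rot": [0,0,0.1]},
    {"gripper": 1,"linear": [0.04,0.04,0],"delta_rot": [0,0,0.2]},
    {"gripper": 1,"linear": [0.06,0.07,0],"delta_rot": [0,0,0.3]},
    {"gripper": 1,"linear": [0.08,0.1,0],"delta_rot": [0,0,0.4]},
    {"gripper": 1,"linear": [0.1,0.12,0],"delta_rot": [0,0,0.52]},
    {"gripper": 1,"linear": [0.12,0.14,0],"delta_rot": [0,0,0.64]},
    {"gripper": 1,"linear": [0.13,0.16,-0.02],"delta_rot": [0,0,0.76]},
    {"gripper": 1,"linear": [0.138,0.167,-0.04],"delta_rot": [0,0,0.82]},
  ],
)

```text
clock: 9.45
position: [0.6708, 0.0383, 0.2512]
ee_rot: [0.05, 0.902, 0.107, -0.415]
contact_force: [0.3, -0.2, -2.6]
width: 0.0457
gripper_force: 118.3
```

```bash
python3 -c "
from h import *
d=wsnap('wt5.png')
print(d['st']['width'],d['st']['contact_force'],d['st']['moment'])
hsv=cv2.cvtColor(d['pixels'],cv2.COLOR_BGR2HSV);m=((abs(hsv[...,0].astype(int)-110)<12)&(hsv[...,1]>150)&(hsv[...,2]>60)).astype(np.uint8)
m[:200]=0
c=max(cv2.findContours(m,0,1)[0],key=cv2.contourArea);e=cv2.fitEllipse(c);print(e)
q=np.load('pics/wt3.npy',allow_pickle=True).item()['st']
def R(s): w=s['ee_rot'];return Ro.from_quat([w[1],w[2],w[3],w[0]]).as_matrix()
R3=R(q);R5=R(d['st']);ax=R5@R3.T@[0,0,1.]
# points on tube in tool frame at grasp
top=R3.T@(np.array([.5233,-.2861,.22])-q['position']);mid=R3.T@(np.array([.5233,-.2861,.11])-q['position'])
M=d['st']['position']+R5@mid
print('axis',ax,np.arctan2(ax[1],ax[0]),'mid',M)
c,s=np.cos(.217),np.sin(.217);t=np.array([.604,.0195,.07]);dd=t-M;print('needed',dd,'along',c*dd[0]+s*dd[1],'across',-s*dd[0]+c*dd[1])"
```

```text
9.45 [0.6708 0.0383 0.2512] R [[0.633, 0.234, -0.738], [0.151, -0.972, -0.179], [-0.759, 0.002, -0.651]] [ 0.04  0.96  0.48 -0.27  2.53  1.22]
0.045677564461810274 [ 0.31564105 -0.15955512 -2.55068615] [ 0.18295878 -0.76027469 -0.07967341]
((281.419677734375, 291.99151611328125), (146.65049743652344, 147.4329071044922), 103.60910034179688)
axis [0.97296056 0.23085164 0.0074348 ] 0.23295943595558136 mid [0.60625269 0.0234207  0.26221984]
needed [-0.00225269 -0.0039207  -0.19221984] along -0.003043984678059171 across -0.003343741548504407
```

>>> send_rows(
  increments=[
    {"gripper": 1,"linear": [-0.001,-0.003,-0.03],"delta_rot": [0,0,-0.016]},
    {"gripper": 1,"linear": [-0.002,-0.005,-0.065],"delta_rot": [0,0.007,-0.016]},
    {"gripper": 1,"linear": [-0.002,-0.005,-0.1],"delta_rot": [0,0.007,-0.016]},
    {"gripper": 1,"linear": [-0.002,-0.005,-0.13],"delta_rot": [0,0.007,-0.016]},
    {"gripper": 1,"linear": [-0.002,-0.005,-0.155],"delta_rot": [0,0.007,-0.016]},
    {"gripper": 1,"linear": [-0.002,-0.005,-0.17],"delta_rot": [0,0.007,-0.016]},
    {"gripper": 1,"linear": [-0.002,-0.005,-0.175],"delta_rot": [0,0.007,-0.016]},
    {"gripper": 1,"linear": [-0.002,-0.005,-0.175],"delta_rot": [0,0.007,-0.016]},
  ],
)

```text
clock: 10.3
position: [0.6674, 0.0292, 0.079]
ee_rot: [0.045, 0.902, 0.095, -0.42]
contact_force: [1.1, -0.0, -1.5]
width: 0.0458
gripper_force: 118.3
```

```bash
python3 -c "
from h import *
d=snap('scene');s=get_state();print(s['position'],s['contact_force'],s['width'])
t=snap('top')
a=cv2.resize(d['pixels'][170:300,210:380],None,fx=2.3,fy=2.3);b=cv2.resize(t['pixels'][130:260,220:390],None,fx=2.3,fy=2.3)
cv2.imwrite('pics/c3.png',np.hstack([a,b]))"
```

```text
[0.66778212 0.02932273 0.08002171] [-0.21183292 -0.26151186 -2.20307256] 0.04520381506103167
```

View pics/c3.png

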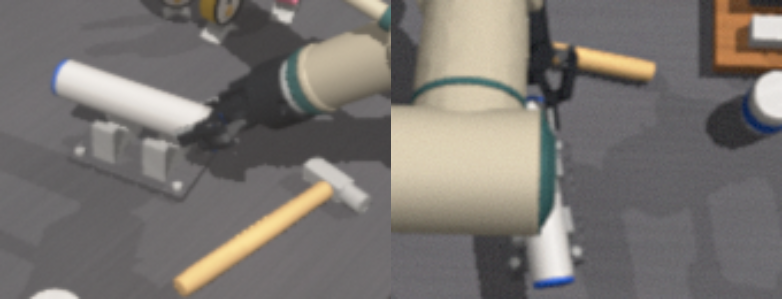

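The tube hovers level about 20 mm above the blocks, and the hand clears the hammer. I lower it gently.

>>> send_rows(
  increments=[
    {"gripper": 1,"linear": [0,0.002,-0.006],"delta_rot": [0,0,0]},
    {"gripper": 1,"linear": [0,0.003,-0.012],"delta_rot": [0,0,0]},
    {"gripper": 1,"linear": [0,0.003,-0.015],"delta_rot": [0,0,0]},
    {"gripper": 1,"linear": [0,0.003,-0.018],"delta_rot": [0,0,0]},
    {"gripper": 1,"linear": [0,0.003,-0.02],"delta_rot": [0,0,0]},
    {"gripper": 1,"linear": [0,0.003,-0.02],"delta_rot": [0,0,0]},
  ],
)

```text
clock: 11.0
position: [0.6672, 0.0324, 0.0609]
ee_rot: [0.045, 0.901, 0.095, -0.42]
contact_force: [1.5, -0.6, 4.1]
width: 0.0456
gripper_force: 118.5
```

```bash
cat > m.py <<'E'
from h import *
d=wsnap()
s=d['st'];print('F',s['contact_force'],s['moment'])
q=np.load('pics/wt3.npy',allow_pickle=True).item()['st']
def R(s): w=s['ee_rot'];return Ro.from_quat([w[1],w[2],w[3],w[0]]).as_matrix()
R3=R(q);R5=R(s);ax=R5@R3.T@[0,0,1.]
mid=R3.T@(np.array([.5233,-.2861,.11])-q['position']);M=s['position']+R5@mid
print('axis',ax,np.arctan2(ax[1],ax[0]),'mid',M)
c,t=np.cos(.217),np.sin(.217);dd=np.array([.604,.0195,.07])-M;print('along',c*dd[0]+t*dd[1],'across',-t*dd[0]+c*dd[1],dd[2])
E
python3 m.py
```

```text
11.0 [0.6672 0.0324 0.0609] R [[0.629, 0.209, -0.749], [0.133, -0.978, -0.161], [-0.766, 0.002, -0.643]] [ 0.02  1.05  0.75 -0.18  2.2   1.35]
F [ 1.53585867 -0.59050855  4.08145066] [-0.11997379  0.22988079  0.3911976 ]
axis [ 0.97862434  0.2056316  -0.00317014] 0.20711010757490397 mid [0.60243226 0.01928996 0.07265481]
along 0.0015761949139744137 across -0.00013242192147702955 -0.0026548078732951674
```

>>> send_rows(
  increments=[
    {"gripper": 1,"linear": [0,0,-0.001],"delta_rot": [0,0,0.005]},
    {"gripper": 1,"linear": [0,0.001,-0.002],"delta_rot": [0,0,0.01]},
    {"gripper": 1,"linear": [0,0.001,-0.003],"delta_rot": [0,0,0.01]},
    {"gripper": 1,"linear": [0,0.001,-0.003],"delta_rot": [0,0,0.01]},
  ],
)

```text
clock: 11.45
position: [0.667, 0.0331, 0.0602]
ee_rot: [0.048, 0.901, 0.099, -0.42]
contact_force: [2.8, -2.0, 11.9]
width: 0.0456
gripper_force: 119.1
```

```bash
python3 m.py
```

```text
11.45 [0.667  0.0331 0.0602] R [[0.628, 0.218, -0.747], [0.138, -0.976, -0.169], [-0.766, 0.003, -0.643]] [ 0.03  1.05  0.76 -0.18  2.19  1.34]
F [ 2.79823577 -2.01723367 11.9257437 ] [-0.31561582  1.08806783  0.42538336]
axis [ 0.97665742  0.21477147 -0.0036736 ] 0.2164593152968661 mid [0.6023909  0.01933207 0.07201294]
along 0.0016075148211366376 across -0.00018245060780663235 -0.0020129364018441342
```

>>> send_rows(
  increments=[
    {"gripper": 0.2,"linear": [0,0,0],"delta_rot": [0,0,0]},
    {"gripper": -0.2,"linear": [0,0,0],"delta_rot": [0,0,0]},
    {"gripper": -0.6,"linear": [0,0,0],"delta_rot": [0,0,0]},
    {"gripper": -1,"linear": [0,0,0],"delta_rot": [0,0,0]},
    {"gripper": -1,"linear": [0,0,0],"delta_rot": [0,0,0]},
    {"gripper": -1,"linear": [0,0,0],"delta_rot": [0,0,0]},
    {"gripper": -1,"linear": [0,0,0],"delta_rot": [0,0,0]},
    {"gripper": -1,"linear": [0,0,0],"delta_rot": [0,0,0]},
  ],
)

```text
clock: 12.3
position: [0.6676, 0.0336, 0.0562]
ee_rot: [0.047, 0.901, 0.099, -0.419]
contact_force: [-0.6, 0.2, 0.0]
width: 0.085
gripper_force: 0.0
```

>>> send_rows(
  increments=[
    {"gripper": -1,"linear": [0.015,0.003,0.013],"delta_rot": [0,0,0]},
    {"gripper": -1,"linear": [0.03,0.007,0.026],"delta_rot": [0,0,0]},
    {"gripper": -1,"linear": [0.045,0.01,0.045],"delta_rot": [0,0,0]},
    {"gripper": -1,"linear": [0.06,0.014,0.075],"delta_rot": [0,0,0]},
    {"gripper": -1,"linear": [0.06,0.014,0.12],"delta_rot": [0,0,0]},
    {"gripper": -1,"linear": [0.06,0.014,0.16],"delta_rot": [0,0,0]},
    {"gripper": -1,"linear": [0.04,0.014,0.2],"delta_rot": [0,0,0]},
    {"gripper": -1,"linear": [0.02,0.014,0.22],"delta_rot": [0,0,0]},
  ],
)

```text
clock: 13.1
position: [0.6871, 0.0477, 0.2796]
ee_rot: [0.047, 0.902, 0.099, -0.418]
contact_force: [0.3, 0.6, 0.9]
width: 0.0855
gripper_force: 0.0
```

```bash
python3 -c "
from h import *
wsnap();d=snap('scene');t=snap('top')
a=cv2.resize(d['pixels'][150:300,210:380],None,fx=2.3,fy=2.3);b=cv2.resize(t['pixels'][130:280,180:350],None,fx=2.3,fy=2.3)
cv2.imwrite('pics/c4.png',np.hstack([a,b]))"
```

```text
13.1 [0.6871 0.0477 0.2796] R [[0.632, 0.218, -0.744], [0.139, -0.976, -0.167], [-0.763, 0.002, -0.647]] [ 0.04  1.03  0.27 -0.31  2.68  1.17]
```

View pics/c4.png

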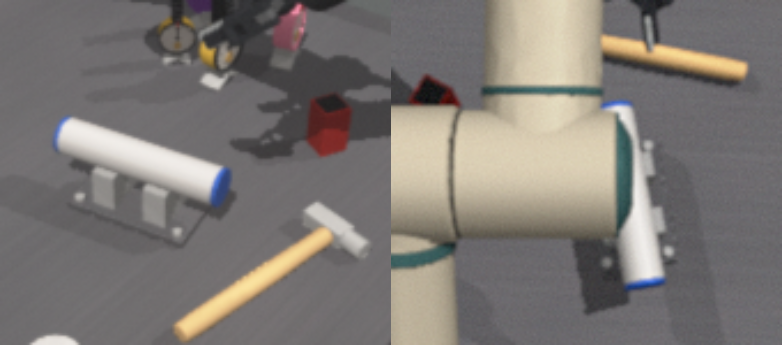

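The tube lies in both blocks and has been let go, with the bystanders untouched. Next I return the tool to vertical and go to the gauge.

>>> send_rows(
  increments=[
    {"gripper": -1,"linear": [-0.01,0,0.02],"delta_rot": [0.025,-0.115,0]},
    {"gripper": -1,"linear": [-0.03,0.02,0.04],"delta_rot": [0.05,-0.23,0]},
    {"gripper": -1,"linear": [-0.05,0.05,0.05],"delta_rot": [0.075,-0.345,0]},
    {"gripper": -1,"linear": [-0.07,0.08,0.05],"delta_rot": [0.1,-0.46,0]},
    {"gripper": -1,"linear": [-0.09,0.12,0.05],"delta_rot": [0.125,-0.575,0]},
    {"gripper": -1,"linear": [-0.11,0.155,0.05],"delta_rot": [0.15,-0.69,0]},
    {"gripper": -1,"linear": [-0.14,0.19,0.05],"delta_rot": [0.17,-0.78,0]},
    {"gripper": -1,"linear": [-0.16,0.225,0.05],"delta_rot": [0.187,-0.849,0]},
  ],
)

```text
clock: 14.05
position: [0.5254, 0.2738, 0.3252]
ee_rot: [0.001, 0.994, 0.109, -0.0]
contact_force: [0.1, 1.0, 0.9]
width: 0.0852
gripper_force: 0.0
```

>>> send_rows(
  increments=[
    {"gripper": -1,"linear": [-0.005,0.01,0],"delta_rot": [0,0,-0.03]},
    {"gripper": -1,"linear": [-0.01,0.017,0],"delta_rot": [0,0,-0.035]},
    {"gripper": -1,"linear": [-0.01,0.017,-0.02],"delta_rot": [0,0,-0.035]},
    {"gripper": -1,"linear": [-0.01,0.017,-0.05],"delta_rot": [0,0,-0.035]},
    {"gripper": -1,"linear": [-0.01,0.017,-0.05],"delta_rot": [0,0,-0.035]},
    {"gripper": -1,"linear": [-0.01,0.017,-0.05],"delta_rot": [0,0,-0.035]},
  ],
)

```text
clock: 14.65
position: [0.5183, 0.2892, 0.2749]
ee_rot: [0.002, 0.996, 0.091, -0.002]
contact_force: [-0.1, -0.0, 0.5]
width: 0.0854
gripper_force: 0.0
```

```bash
python3 -c "
from h import *
d=wsnap('wh.png')
s=d['st'];T=s['position']
cv2.imwrite('pics/wh2.png',cv2.resize(d['pixels'][150:360,170:450],None,fx=2.8,fy=2.8,interpolation=cv2.INTER_CUBIC))
c,t=np.cos(.183),np.sin(.183);g=np.array([.5165,.2897])
W=lambda x,y,z:[g[0]+c*x-t*y,g[1]+t*x+c*y,z]
print(np.round(proj(d,[W(12e-3,11e-3,.15),W(12e-3,-11e-3,.15),W(-12e-3,-11e-3,.15),W(-12e-3,11e-3,.15),W(.0145,.036,.064),W(.0145,-.036,.064),W(.0145,0,.064)]),1).tolist())"
```

```text
14.65 [0.5183 0.2892 0.2749] R [[0.983, 0.181, -0.004], [0.181, -0.983, -0.005], [-0.005, 0.004, -1.0]] [ 0.39  0.29  1.38 -0.    1.48  1.78]
[[265.4, 191.8], [294.4, 191.7], [294.1, 221.6], [265.8, 221.7], [243.1, 167.7], [316.4, 167.5], [279.7, 167.6]]
```

View pics/wh2.png

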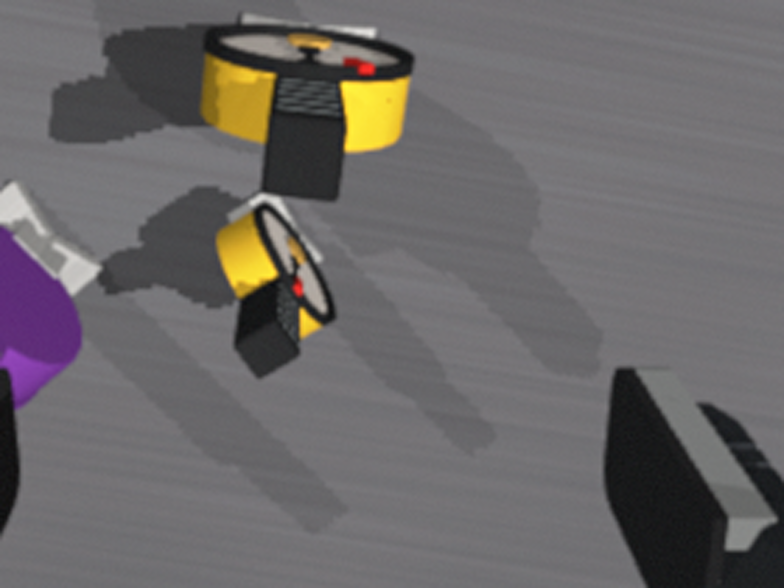

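The grip top corners are at about (266,191), (293,193), (290,221) and (264,219), within 1–2 mm of my prediction. The gauge is turned about −0.08 rad from the tool. The red marker is at (298,174), and the pink, purple and small yellow gauges are clear of the fingers.

>>> send_rows(
  increments=[
    {"gripper": -1,"linear": [-0.001,0.001,-0.02],"delta_rot": [0,0,-0.08]},
    {"gripper": -1,"linear": [-0.001,0.001,-0.055],"delta_rot": [0,0,-0.08]},
    {"gripper": -1,"linear": [-0.001,0.001,-0.09],"delta_rot": [0,0,-0.08]},
    {"gripper": -1,"linear": [-0.001,0.001,-0.125],"delta_rot": [0,0,-0.08]},
    {"gripper": -1,"linear": [-0.001,0.001,-0.15],"delta_rot": [0,0,-0.08]},
    {"gripper": -1,"linear": [-0.001,0.001,-0.165],"delta_rot": [0,0,-0.08]},
    {"gripper": -1,"linear": [-0.001,0.001,-0.165],"delta_rot": [0,0,-0.08]},
    {"gripper": -1,"linear": [-0.001,0.001,-0.165],"delta_rot": [0,0,-0.08]},
  ],
)

```text
clock: 15.5
position: [0.5181, 0.291, 0.1125]
ee_rot: [0.001, 0.999, 0.051, 0.0]
contact_force: [0.5, 0.5, -0.4]
width: 0.0856
gripper_force: 0.0
```

>>> send_rows(
  increments=[
    {"gripper": 0,"linear": [-0.0,0.0,0],"delta_rot": [0,0,0]},
    {"gripper": 0.2,"linear": [-0.0,0.0,0],"delta_rot": [0,0,0]},
    {"gripper": 1,"linear": [-0.0,0.0,0],"delta_rot": [0,0,0]},
    {"gripper": 1,"linear": [-0.0,0.0,0],"delta_rot": [0,0,0]},
    {"gripper": 1,"linear": [-0.0,0.0,0],"delta_rot": [0,0,0]},
    {"gripper": 1,"linear": [-0.0,0.0,0],"delta_rot": [0,0,0]},
    {"gripper": 1,"linear": [-0.0,0.0,0],"delta_rot": [0,0,0]},
    {"gripper": 1,"linear": [-0.0,0.0,0],"delta_rot": [0,0,0]},
  ],
  newtons=80,
)

```text
clock: 16.3
position: [0.5169, 0.2908, 0.1119]
ee_rot: [0.001, 0.999, 0.051, -0.0]
contact_force: [-1.5, -0.4, 5.1]
width: 0.0213
gripper_force: 77.4
```

```bash
python3 -c "
from h import *
d=wsnap('wk.png');s=d['st'];print(s['width'],s['gripper_force'],s['contact_force'])
hsv=cv2.cvtColor(d['pixels'],cv2.COLOR_BGR2HSV)
m=((hsv[...,1]>150)&(hsv[...,2]>90)&((hsv[...,0]<6)|(hsv[...,0]>174))).astype(np.uint8)
n,l,st,ce=cv2.connectedComponentsWithStats(m);print([(st[i].tolist(),ce[i]) for i in range(1,n) if st[i,4]>8])
cv2.imwrite('pics/wk2.png',cv2.resize(d['pixels'][200:360,190:390],None,fx=3.5,fy=3.5,interpolation=cv2.INTER_CUBIC))"
```

```text
16.3 [0.5169 0.2908 0.1119] R [[0.995, 0.103, -0.0], [0.103, -0.995, -0.003], [-0.0, 0.003, -1.0]] [ 0.4   0.39  1.64 -0.    1.11  1.87]
0.021325370831669258 77.39948987960815 [-1.49932004 -0.42549179  5.06734108]
[([26, 116, 25, 10, 121], array([ 35.        , 120.28099174])), ([304, 228, 22, 15, 187], array([315.32620321, 234.94652406]))]
```

View pics/wk2.png

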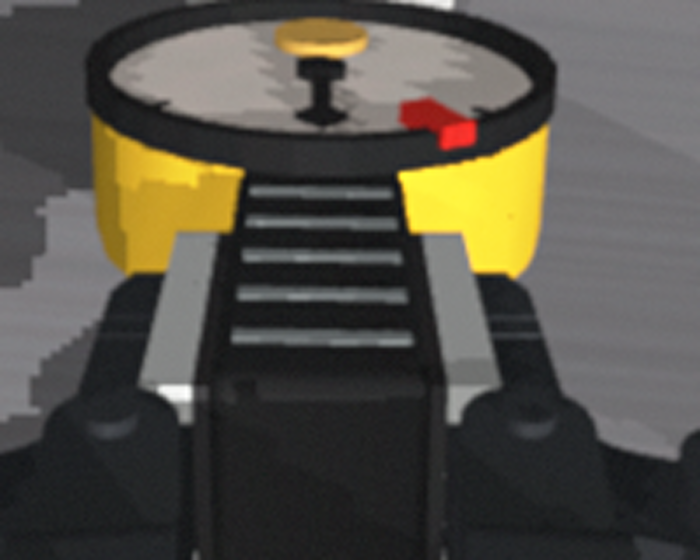

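The gauge is gripped. The dial's pivot line is at (282,220), the pointer tip at about (282,234) and the red marker at about (305–326, 228–243).

```bash
cat > mk.py <<'E'
from h import *
def analyse(d,C,xg,yaw=None):
    # C dial centre on axis (world), R gauge axes from tool
    w=d['st']['ee_rot'];R=Ro.from_quat([w[1],w[2],w[3],w[0]]).as_matrix()@np.diag([1,-1,-1])
    def pl(u,v,xo):
        c,r=ray(d,u,v);n=R[:,0];k=((C-c)@n+xo)/(r@n);p=R.T@(c+k*r-C);return p[1:]*1e3
    return pl
E
python3 - <<'E'
from mk import *
d=np.load('pics/wk.npy',allow_pickle=True).item();p=d['st']['position']
C=np.array([p[0],p[1],.064])
pl=analyse(d,C,0)
f=lambda a,b:(190+a/3.5,200+b/3.5)
P={'rimL':(86,75),'rimR':(556,78),'ptip':(322,125),'mi':(402,112),'mi2':(415,98),'mo':(476,122),'mo2':(440,135),'ol':(445,148),'or':(475,142),'weight':(322,38)}
for xo in(.0145,.018):
  for k,a in P.items(): y,z=pl(*f(*a),xo);print(xo,k,round(y,1),round(z,1),'r',round(np.hypot(y,z),1),'ang',round(np.arctan2(-y,z),3))
E
```

```text
0.0145 rimL 36.5 4.0 r 36.7 ang -1.463
0.0145 rimR -36.1 5.6 r 36.6 ang 1.418
0.0145 ptip -0.0 25.7 r 25.7 ang 0.002
0.0145 mi -11.5 20.5 r 23.5 ang 0.51
0.0145 mi2 -13.8 14.6 r 20.1 ang 0.756
0.0145 mo -21.6 24.5 r 32.7 ang 0.721
0.0145 mo2 -16.1 29.5 r 33.6 ang 0.499
0.0145 ol -16.3 34.2 r 37.9 ang 0.445
0.0145 or -20.5 32.1 r 38.1 ang 0.57
0.0145 weight -0.2 -15.5 r 15.5 ang 3.13
0.018 rimL 34.5 14.3 r 37.4 ang -1.178
0.018 rimR -34.1 15.8 r 37.6 ang 1.137
0.018 ptip -0.0 34.8 r 34.8 ang 0.0
0.018 mi -10.8 29.9 r 31.8 ang 0.347
0.018 mi2 -13.0 24.4 r 27.6 ang 0.49
0.018 mo -20.4 33.7 r 39.4 ang 0.543
0.018 mo2 -15.2 38.4 r 41.3 ang 0.376
0.018 ol -15.4 42.9 r 45.5 ang 0.345
0.018 or -19.4 40.8 r 45.2 ang 0.443
0.018 weight -0.1 -4.1 r 4.1 ang 3.109
```

>>> send_rows(
  increments=[
    {"gripper": 1,"linear": [0,0,0.02],"delta_rot": [0,0,0]},
    {"gripper": 1,"linear": [0,0,0.05],"delta_rot": [0,0,0]},
    {"gripper": 1,"linear": [0,0,0.09],"delta_rot": [0,0,0]},
    {"gripper": 1,"linear": [0,0,0.13],"delta_rot": [0,0,0]},
    {"gripper": 1,"linear": [0.01,-0.02,0.15],"delta_rot": [0,0,0.03]},
    {"gripper": 1,"linear": [0.02,-0.05,0.15],"delta_rot": [0,0,0.06]},
    {"gripper": 1,"linear": [0.035,-0.09,0.15],"delta_rot": [0,0,0.09]},
    {"gripper": 1,"linear": [0.05,-0.13,0.15],"delta_rot": [0,0,0.114]},
  ],
)

```text
clock: 17.15
position: [0.5661, 0.1596, 0.2601]
ee_rot: [0.002, 0.994, 0.11, -0.002]
contact_force: [0.2, 0.8, -3.5]
width: 0.0212
gripper_force: 77.9
```

>>> send_rows(
  increments=[
    {"gripper": 1,"linear": [0.01,-0.04,0],"delta_rot": [0,0,0]},
    {"gripper": 1,"linear": [0.02,-0.08,0],"delta_rot": [0,0,0]},
    {"gripper": 1,"linear": [0.03,-0.11,0],"delta_rot": [0,0,0]},
    {"gripper": 1,"linear": [0.037,-0.13,0],"delta_rot": [0,0,0]},
    {"gripper": 1,"linear": [0.037,-0.141,0],"delta_rot": [0,0,0]},
    {"gripper": 1,"linear": [0.037,-0.141,0],"delta_rot": [0,0,0]},
    {"gripper": 1,"linear": [0.037,-0.141,0],"delta_rot": [0,0,0]},
  ],
)

```text
clock: 17.85
position: [0.6028, 0.0206, 0.2607]
ee_rot: [0.001, 0.994, 0.108, -0.001]
contact_force: [-0.6, -0.0, -2.5]
width: 0.0215
gripper_force: 77.9
```

Run:
```python
from mk import *
d=wsnap('wp.png');s=d['st'];print(s['width'],s['contact_force'],s['moment'])
# tube edges: print rows of gray profile in front of the gauge
im=cv2.cvtColor(d['pixels'],cv2.COLOR_BGR2GRAY)
hsv=cv2.cvtColor(d['pixels'],cv2.COLOR_BGR2HSV)
for v in(60,100,140,170,190):
    bright=np.where((im[v]>130)&(hsv[v,:,1]<60))[0]; print(v,bright.min() if len(bright) else None,bright.max() if len(bright) else None,len(bright))
b=((abs(hsv[...,0].astype(int)-112)<12)&(hsv[...,1]>150)&(hsv[...,2]>60)).astype(np.uint8)
n,l,st,ce=cv2.connectedComponentsWithStats(b);print([(st[i].tolist(),ce[i].round(1)) for i in range(1,n) if st[i,4]>30])
c,t=np.cos(.217),np.sin(.217)
for a in(50,80,100): 
  W=lambda y,z:[.604+c*a/1e3-t*y,.0195+t*a/1e3+c*y,z]
  print(a,np.round(proj(d,[W(.024,.07),W(-.024,.07),W(0,.07),W(0,.094)]),1).tolist())
```

```text
17.85 [0.6028 0.0206 0.2607] R [[0.976, 0.216, -0.003], [0.216, -0.976, -0.002], [-0.003, 0.002, -1.0]] [-0.08  0.31  1.39 -0.    1.45  1.27]
0.021541500037199134 [-0.64549783 -0.01457722 -2.48466489] [0.01292095 0.0647221  0.0107576 ]
60 None None 0
100 256 310 55
140 243 321 79
170 258 308 51
190 258 308 51
[([255, 57, 55, 9, 375], array([282.2,  60.4])), ([551, 91, 9, 41, 243], array([556.1, 111.4]))]
50 [[256.0, 130.0], [309.5, 130.0], [282.7, 130.0], [282.9, 132.4]]
80 [[255.2, 94.7], [310.3, 94.7], [282.8, 94.7], [283.0, 94.5]]
100 [[254.7, 70.1], [310.9, 70.1], [282.8, 70.1], [283.0, 67.9]]
```

>>> send_rows(
  increments=[
    {"gripper": 1,"linear": [0,-0.001,-0.015],"delta_rot": [0,0,0]},
    {"gripper": 1,"linear": [0,-0.001,-0.03],"delta_rot": [0,0,0]},
    {"gripper": 1,"linear": [0,-0.001,-0.043],"delta_rot": [0,0,0]},
    {"gripper": 1,"linear": [0,-0.001,-0.053],"delta_rot": [0,0,0]},
    {"gripper": 1,"linear": [0,-0.001,-0.06],"delta_rot": [0,0,0]},
    {"gripper": 1,"linear": [0,-0.001,-0.063],"delta_rot": [0,0,0]},
    {"gripper": 1,"linear": [0,-0.001,-0.065],"delta_rot": [0,0,0]},
    {"gripper": 1,"linear": [0,-0.001,-0.065],"delta_rot": [0,0,0]},
  ],
)

```text
clock: 18.7
position: [0.6039, 0.0187, 0.1968]
ee_rot: [0.002, 0.994, 0.108, -0.0]
contact_force: [-0.2, 0.2, -3.5]
width: 0.0211
gripper_force: 77.9
```

Run:
```python
from mk import *
s=get_state();print(s['position'],s['contact_force'],s['moment'],s['ee_rot'])
```

```text
[0.60387806 0.01866627 0.1967798 ] [-0.19281971  0.17173244 -3.52238045] [ 0.0350695  0.0493363 -0.0453819] [ 1.73222607e-03  9.94113718e-01  1.08327754e-01 -1.15576510e-04]
```

Not touching yet, so I press down slowly.

>>> send_rows(
  increments=[
    {"gripper": 1,"linear": [0,0,-0.001],"delta_rot": [0,0,0]},
    {"gripper": 1,"linear": [0,0,-0.002],"delta_rot": [0,0,0]},
    {"gripper": 1,"linear": [0,0,-0.003],"delta_rot": [0,0,0]},
    {"gripper": 1,"linear": [0,0,-0.003],"delta_rot": [0,0,0]},
    {"gripper": 1,"linear": [0,0,-0.003],"delta_rot": [0,0,0]},
  ],
)

```text
clock: 19.2
position: [0.6041, 0.0186, 0.1964]
ee_rot: [0.002, 0.994, 0.108, 0.001]
contact_force: [-3.2, -0.6, 9.2]
width: 0.0212
gripper_force: 79.6
```

Run:
```python
from mk import *
s=get_state();print(s['position'],s['contact_force'],s['moment'],s['ee_rot'])
```

```text
[0.60412057 0.01856502 0.19644869] [-3.21979816 -0.62934703  9.20742096] [0.14974549 0.72121181 0.03581102] [0.00199088 0.99411258 0.10832788 0.00113246]
```

>>> send_rows(
  increments=[
    {"gripper": 1,"linear": [-0.0017,0.0075,-0.0002],"delta_rot": [-0.061,-0.0134,0]},
    {"gripper": 1,"linear": [-0.0033,0.015,-0.001],"delta_rot": [-0.122,-0.0269,0]},
    {"gripper": 1,"linear": [-0.0049,0.0225,-0.0022],"delta_rot": [-0.183,-0.0403,0]},
    {"gripper": 1,"linear": [-0.0066,0.0299,-0.0038],"delta_rot": [-0.244,-0.0537,0]},
    {"gripper": 1,"linear": [-0.0066,0.0299,-0.0038],"delta_rot": [-0.244,-0.0537,0]},
  ],
)

```text
clock: 19.7
position: [0.5984, 0.0501, 0.1919]
ee_rot: [0.127, 0.986, 0.109, 0.016]
contact_force: [-0.6, 0.3, 5.9]
width: 0.021
gripper_force: 78.5
```

```bash
cat > chk.py <<'E'
from mk import *
s=get_state();print(s['position'],s['contact_force'],s['moment'])
w=s['ee_rot'];R=Ro.from_quat([w[1],w[2],w[3],w[0]]).as_matrix()@np.diag([1,-1,-1])
c,t=np.cos(.217),np.sin(.217);n=np.array([c,t,0]);y=np.array([-t,c,0])
seat=s['position']-R[:,2]*.126
print('x.axis',R[:,0]@n,'lean',np.arctan2(R[:,2]@y,R[2,2]),'seat across',(seat-[.604,.0195,.07])@y,'z',seat[2]-.07,'axial force',s['contact_force']@R[:,2],'lat',s['contact_force']@R[:,1],s['qpos'].round(2))
E
python3 chk.py
```

```text
[0.59844901 0.05013573 0.19188755] [-0.58197647  0.25641469  5.90110091] [-0.17872274  0.00091229 -0.01961355]
x.axis 0.9999851180175576 lean 0.2563895815554899 seat across -0.0008396274256751505 z 7.40443538642388e-06 axial force 5.805650740364588 lat -1.1314190603196443 [ 0.12  0.34  1.55 -0.27  1.24  1.56]
```

>>> send_rows(
  increments=[
    {"gripper": 1,"linear": [-0.0015,0.007,-0.0022],"delta_rot": [-0.061,-0.0134,0]},
    {"gripper": 1,"linear": [-0.0031,0.0143,-0.0048],"delta_rot": [-0.122,-0.0269,0]},
    {"gripper": 1,"linear": [-0.0046,0.0212,-0.008],"delta_rot": [-0.183,-0.0403,0]},
    {"gripper": 1,"linear": [-0.006,0.0275,-0.0118],"delta_rot": [-0.24,-0.0528,0]},
    {"gripper": 1,"linear": [-0.006,0.0275,-0.0122],"delta_rot": [-0.24,-0.0528,0]},
    {"gripper": 1,"linear": [-0.006,0.0275,-0.0122],"delta_rot": [-0.24,-0.0528,0]},
    {"gripper": 1,"linear": [-0.006,0.0275,-0.0122],"delta_rot": [-0.24,-0.0528,0]},
    {"gripper": 1,"linear": [-0.006,0.0275,-0.0122],"delta_rot": [-0.24,-0.0528,0]},
  ],
)

```text
clock: 20.5
position: [0.5928, 0.0781, 0.1805]
ee_rot: [0.244, 0.964, 0.105, 0.029]
contact_force: [-2.2, 7.2, 12.1]
width: 0.0207
gripper_force: 80.5
```

>>> send_rows(
  increments=[
    {"gripper": 1,"linear": [0,0,0],"delta_rot": [0,0,0]},
    {"gripper": 1,"linear": [0,0,0],"delta_rot": [0,0,0]},
    {"gripper": 1,"linear": [0,0,0],"delta_rot": [0,0,0]},
    {"gripper": 1,"linear": [0,0,0],"delta_rot": [0,0,0]},
    {"gripper": 1,"linear": [0,0,0],"delta_rot": [0,0,0]},
    {"gripper": 1,"linear": [0,0,0],"delta_rot": [0,0,0]},
    {"gripper": 1,"linear": [0,0,0],"delta_rot": [0,0,0]},
    {"gripper": 1,"linear": [0,0,0],"delta_rot": [0,0,0]},
  ],
)

```text
clock: 21.3
position: [0.5928, 0.078, 0.1806]
ee_rot: [0.244, 0.964, 0.104, 0.029]
contact_force: [-2.7, 6.9, 11.7]
width: 0.0214
gripper_force: 80.5
```

```bash
python3 chk.py
python3 - <<'E'
from mk import *
d=wsnap('wf.png');hsv=cv2.cvtColor(d['pixels'],cv2.COLOR_BGR2HSV);g=cv2.cvtColor(d['pixels'],cv2.COLOR_BGR2GRAY)
h=hsv[...,0];red=(hsv[...,1]>120)&(hsv[...,2]>60)&((h<6)|(h>174));yel=(hsv[...,1]>110)&(h>12)&(h<32)
for v in range(200,246):
  print(v,''.join('R' if red[v,u] else 'y' if yel[v,u] else '#' if g[v,u]<55 else '+' if g[v,u]<90 else '.' for u in range(212,352)))
E
```

```text
[0.59279427 0.0780204  0.18056046] [-2.71779632  6.87586196 11.68224799] [ 0.36851364  0.37275566 -0.09537958]
x.axis 0.9999846256732574 lean 0.49633296863972 seat across -0.00044041913215006053 z -0.0002343431486272196 axial force 13.754451316393597 lat 0.853087748464905 [ 0.31  0.39  1.58 -0.52  1.26  1.85]
21.3 [0.5928 0.078  0.1806] R [[0.976, 0.187, 0.107], [0.216, -0.859, -0.464], [0.006, 0.476, -0.879]] [ 0.31  0.39  1.58 -0.52  1.26  1.85]
200 +++++++++++++++++++++++++++.........................+++++++++###++++#####+++++..............................................................
201 +++++++++++++++++++++++++++..............++++++########################################++++.................................................
202 +++++++++++++++++++++++++++.........+++#########################################################+++.........................................
203 ++++++++++++++++++++++++++++.+++#######################################################################++...++..............................
204 +++++++++++++++++++++++++#######################################
[... 5321 characters left out ...]
##################################################################################RRRRRRRRRRRR########yyyyyyyyyyyyy.....
242 ++...yyyyyyyyyyyyyy####################################################################################RRRRRR++########+yyyyyyyyyyyyyyy.....
243 +++..yyyyyyyyyyyyyyyy###############################################################################################++yyyyyyyyyyyyyyyyy.....
244 +++..yyyyyyyyyyyyyyyyyyyy########################################################################################+yyyyyyyyyyyyyyyyyyyyy.....
245 +++..yyyyyyyyyyyyyyyyyyyyyyyy################################################################################+yyyyyyyyyyyyyyyyyyyyyyyy......
```

Run:
```python
from mk import *
from scipy.optimize import differential_evolution as DE
for n in('wk','wf'):
  d=np.load(f'pics/{n}.npy',allow_pickle=True).item();s=d['st'];w=s['ee_rot']
  R=Ro.from_quat([w[1],w[2],w[3],w[0]]).as_matrix()@np.diag([1,-1,-1]);O=s['position']-R[:,2]*.1119
  hsv=cv2.cvtColor(d['pixels'],cv2.COLOR_BGR2HSV);h=hsv[...,0]
  red=((hsv[...,1]>120)&(hsv[...,2]>60)&((h<6)|(h>174)));sub=red[215:255,285:345].astype(float)
  K=8
  def mask(p):
    a,hw,ro,xf,xb,dy,dz=p;pts=[]
    for r in(27,ro):
      for t in(-hw,hw):
        for x in(xf,xb):
          y=-np.sin(a)*r+np.cos(a)*t;z=np.cos(a)*r+np.sin(a)*t;pts.append(O+R@(np.array([x,y+dy,64+z+dz])/1e3))
    uv=proj(d,pts)-[285,215]+.5
    m=np.zeros((40*K,60*K),np.uint8);cv2.fillConvexPoly(m,cv2.convexHull((uv*K).astype(np.int32)),1)
    return cv2.resize(m.astype(np.float32),(60,40),interpolation=cv2.INTER_AREA)
  f=lambda p:abs(mask(p)-sub).sum()
  r=DE(f,[(.2,.7),(1,5),(30,40),(13,20),(10,15),(-.8,.8),(-2,2)],seed=1,maxiter=150,popsize=12);print(n,np.round(r.x,3),r.fun,sub.sum())
```

```text
wk [ 0.51   2.426 39.315 16.943 14.201  0.531 -1.798] 27.375 211.0
wf [ 0.494  2.479 39.375 17.098 14.522  0.37  -1.267] 28.875 208.0
```

Run:
```python
from mk import *
d=np.load('pics/wf.npy',allow_pickle=True).item();s=d['st'];w=s['ee_rot']
R=Ro.from_quat([w[1],w[2],w[3],w[0]]).as_matrix()@np.diag([1,-1,-1])
pl=analyse(d,s['position']-R[:,2]*.0479,0)
for u,v in((288,224),(292,226.5),(297.5,229.5)): y,z=pl(u,v,.0145);print(y,z,np.arctan2(-y,z))
print(np.abs(s['qd']).max(),s['contact_force'],sign_off())
```

```text
-3.365598072393898 8.34434417964539 0.3833813664293475
-5.378865075509336 12.32219908546631 0.411586138456061
-8.049943920527708 16.894370826892175 0.44466069529881563
the job is handed in; nothing more can be done
0.0017095846612631654 [-2.71779632  6.87586196 11.68224799] None
```

The job is handed in and its verdict was not returned. The tube lies in the cradle, and the gauge is held pressed on it (about 14 N along the tool), leaning 0.496 rad with the marker measured at 0.49–0.51 rad; a rough trace of the pointer just before hand-in read lower (0.38–0.44 rad), and I did not resolve the difference.

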